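# Park the pen plotter's head with its marker capped

## Task

The drawing machine has stopped with its marker down on the card. Flip up the small red pen-lift lever on the head until it clicks over, slide the raised head along its beam to the left until the catch snaps it fully home, then press the lever right down again so that the marker sits in its cap cup. Work the pen by its lever only and keep your fingers off the marker, do not drag the marker over the card, do not force anything or shove the machine out of its place, and leave the eraser, the glue stick and the yellow bottle alone.

Things in the scene. Friction and masses are not known exactly. Their poses are not given: they have to be found in the camera images.
- plotter: drawing machine, 390 mm wide, about 5.7 kg, loose on rubber feet (slides if pushed with over 25 N). Origin: on the table under the middle of its beam; x to its rear, y to its left end, z up. Deck x -130..45 mm, top at z 24; white end towers 152 high, x -46..46, inner faces y +163 and -150; beam along y, 18 mm deep, z 95..127
- head (a joint): travel of the white head along the beam, m: 0 = fully home at the left end, grows to the right, 0.232 at the right end. About 2 N of drag; in the last 15 mm a sprung roller catch first resists with up to about 8 N more, then, once passed, pulls the head home and holds it
- head_right_side (a point): point on the flat right side of the head (looking to the plotter's -y), middle of its upper cover, z 157 mm: a place to push the head left. Head 76 mm wide in y; upper cover reaches 39 mm forward (-x) and back of this point, z 136..178; below the cover the head's front is 14 mm further back (+x) than the cover's; the beam runs below
- pen_lever (a joint): red pen-lift lever on the front of the head, rad: 0 = down (marker lowered), 0.9 = up (marker raised 12 mm). Over-centre spring: stays at either end, snaps over past the middle (0.45). Moment needed about 0.2 N m at either end, falling to none in the middle (4 to 8 N on the bar, by angle)
- lever_bar (a point): centre of the lever's round grip bar, 9 mm thick, 24 mm long along the plotter's y, 50 mm from the pivot. Down: 50 mm in front (-x) of the pivot and 6 mm lower; up: about 36 mm in front, 35 mm higher. 60 mm free below it. The cover overhangs 10 mm in front of the pivot from 38 mm above it, so a gripper straight from above cannot get low here
- lever_pivot (a point): the lever's pivot on the front of the head, z 98 mm, axis along the plotter's y, in the middle of the lever's width. Raising takes the bar, in front of it (-x), up and then back
- pen_holder: black clamp with the upright gold marker (15 mm thick, 130 tall), 27 x 24 mm; its axis is 36 mm left (+y) of the lever's middle and 12 mm in front of the pivot. Rises and falls with the lever; not to be touched. Origin: on the marker's axis, at table height when lowered
- pen_tip (a point): the marker's tip, 25 mm above the table when lowered
- cap_cup (a point): middle of the mouth of the black rubber cap cup on the deck at the left end, under the marker when the head is home
- eraser: blue and white eraser, 21 x 45 x 13 mm, lying in front of the plotter; leave alone
- glue_stick: yellow glue stick, 26 x 92 x 26 mm, lying in front of the plotter; leave alone
- yellow_bottle: yellow paint bottle, 59 mm thick and 150 mm tall, standing at the right end of the plotter; leave alone

How it is judged:
On the way, in this order (a step that is already met when the one before it is completed fails the run):
1. the lever is flipped up, the head still out over the card (value of joint pen_lever above 0.75 rad and value of joint head above 0.03 m), for 0.2 s.
2. the head is home with the pen still up (value of joint head below 0.002 m and value of joint pen_lever above 0.75 rad), for 0.2 s.
At the end, for the whole second after the job is handed in: The head is fully home (within 2 mm), the lever fully down (within 0.06 rad), so the marker stands in the cap cup (within 4 mm of its middle); the plotter stands level and still (value of joint head below 0.002 m and value of joint pen_lever below 0.06 rad and horizontal distance between pen_tip and cap_cup below 0.004 m and angle between plotter's own z axis and vertical below 0.02 rad and linear speed of plotter below 0.01 m/s); the robot touches nothing.
It fails at once if the marker is dragged over the card: the head is moved more than 12 mm, short of home, with the lever not raised (value of joint pen_lever below 0.3 rad and value of joint head above 0.004 m and distance of head_right_side from where it was at the start of the episode above 0.012 m).
It fails at once if the marker or its holder is pushed or pulled by the gripper or arm (over 3 N) (contact force between any of the fingers, the arm and pen_holder above 3 N).
It fails at once if the machine is forced: the fingers press on any part of it with over 60 N (contact force between the fingers and plotter above 60 N).
It fails at once if the plotter is shoved more than 15 mm from its place (distance of plotter from where it was at the start of the episode above 0.015 m).
It fails at once if the eraser, glue stick or yellow bottle is moved more than 20 mm or the bottle tipped (distance of any of eraser, glue_stick, yellow_bottle from where it was at the start of the episode above 0.02 m or angle between yellow_bottle's own z axis and vertical above 0.3 rad).
It also fails if it takes over 59 s, if anything falls off the work surface, if the arm or the gripper's body presses on something with over 40 N, if the wrist force passes 120 N, or if a joint passes its speed limit or range.

## Robot

A 6-joint arm with a two-finger parallel gripper is mounted at the origin on a cart in front of the work surface, level with it; the furniture and walls round the work are solid. World frame = base frame: x ahead of the robot, y to its left, z up, the work surface at z = 0. Lengths are in m, angles in rad, forces in N, time in s.
With the tool pointing down it reaches from about 0.225 to 0.875 m from the base axis. Payload 3.4 kg.
Tool frame: the origin (TCP) lies at the very end of the fingers, on their centre line; the grasp point (between the pads) lies 19 mm behind it; z points along the fingers, y is the line along which they close (so a half turn about z gives the same grasp; the last joint's range is limited). The gripper opens to 85 mm and grips with 20 to 120 N. Pads are 22 mm wide; open, the fingers measure 114 mm over their backs; the gripper's body (76 mm by 85 mm) begins 54 mm behind the grasp point. The pads swing forward as they close: fully open they stand 13 mm farther back than shut.
Start: joints at [-1.451, 0.276, 1.505, -0, 1.361, -0.121], TCP at [0.137, -0.558, 0.203] pointing down, gripper open.
Joint ranges: [-2.89, 2.89], [-0.75, 2.08], [0.22, 2.7], [-1.18, 4.32], [0.11, 2.71], [-2.7, 2.7]. Speed limits (rad/s): [2.57, 2.57, 3.14, 3.14, 3.14, 3.14].

## Interface

Orientations are given as a unit quaternion [w, x, y, z].
In Python, from rig import manip, eyes gives the robot as it stands.
- The arm moves only by the tool servo_tool, never from a script. Its argument "series" is text: rows parted by semicolons, each of 7 numbers parted by spaces: the shift along the tool's x, y, z in m, then the turn, a rotation vector about the tool's x, y, z in degrees, then the closure, from 0 (fully open) to 1 (shut). In form: dx dy dz ax ay az fingers; .... A call has 1 to 5 rows; each row is the pose to reach, as a shift and turn from the pose commanded when the call began, along the tool's axes at that moment; what a row does not reach only later rows make up. A row lasts 1/10 s, in which the tool goes at most 50 mm and 8.59 degrees, less where a joint would pass 70% of its speed; a pose out of reach is approached as far as the arm can. A call with a gripper value outside its range is refused whole. The fingers move at their own pace and stop on an object; "squeeze" is the grip in N (left out, the last holds). Time passes only in rows, so rows that repeat a pose let the fingers close. It gives the time, the measured TCP pose, the force, the opening and the grip force at its end, in the units of the state.
- manip.get_state(): the state, without advancing time (a new reading comes with each control period).
- eyes.get_image(name): name is "scene" or "top"; returns the picture (400x640x3 uint8, red, green, blue); there is no depth.
- eyes.camera_info(name): a dict with "fx", "fy", "cx", "cy" (pixels), "eye" and "orientation" of the camera in the world. Camera axes: x right, y down, z forward; pixel columns grow to the right and rows downward; lengths in m; the calibration is good to about 2 mm. A picture is of the moment at which its call begins. camera_info takes no time and is no camera call.
- manip.sign_off(): hands the job in; it is judged then, once.
The state is a dict: "clock": time; "qpos": joint angles; "qd": joint speeds; "effort": joint torques, N m; "position": TCP position; "ee_rot": TCP orientation; "contact_force": force on the tool from outside, world axes, zero at the start; "moment": the same for the moment, N m; "width": finger opening in m; "gripper_force": force on a finger pad.
Only numpy, scipy, OpenCV 4.12 (cv2) and the standard library are available. Lean on these libraries where they do the work, as an engineer would, in place of code of your own. Each camera call takes 0.05 s, during which the arm holds its last target. There are 200 camera calls.

## Working session

There is one attempt and no reset: what is moved stays moved. The work goes in short steps, Python scripts to look and compute and a tool call to move; the robot and the scene stay as the last step left them, time stands still between calls to the robot, and variables do not carry over. Pictures are saved under pics/ and viewed, at most 10 in all, crops included, and the job is handed in when it is done.

Besides the shell and the picture viewer there is one more tool, called as a command line: name --argument value ..., lists and objects as JSON in quotes. servo_tool: Moves the arm, as the interface text tells. Its arguments: {"type":"object","properties":{"series":{"type":"string"},"squeeze":{"type":"number"}},"required":["series"]}

```bash
mkdir -p pics; python3 - <<'E'
from rig import manip, eyes
import cv2
for n in("scene","top"):
    im=eyes.get_image(n); cv2.imwrite(f"pics/{n}0.png",im[:,:,::-1]); print(n,eyes.camera_info(n))
print(manip.get_state())
E
```

```text
scene {'fx': 432.1606376225091, 'fy': 432.1606376225091, 'cx': 319.3099560249176, 'cy': 204.20311505300336, 'eye': array([-0.2735906 , -0.07453223,  0.54661357]), 'orientation': array([ 0.34387192, -0.5923591 ,  0.6224371 , -0.37872793])}
top {'fx': 439.11031644668554, 'fy': 439.11031644668554, 'cx': 321.48023501887513, 'cy': 201.0174321405695, 'eye': array([ 0.21044126, -0.08964596,  1.02888708]), 'orientation': array([ 0.11052032, -0.6281252 ,  0.75965658, -0.1271451 ])}
{'clock': 0.1, 'qpos': array([-1.45099380e+00,  2.76499668e-01,  1.50603004e+00,  7.83306396e-06,
        1.36071929e+00, -1.21013569e-01]), 'qd': array([ 5.86343372e-05, -1.80056510e-03, -2.69120532e-03,  1.36874221e-03,
       -1.59032945e-03, -2.01327913e-03]), 'effort': array([ 7.05063812e-04, -4.17700124e+01, -2.46406263e+01, -2.03965074e-04,
        5.84721740e-03,  4.69510852e-06]), 'position': array([ 0.13705999, -0.5578708 ,  0.20173519]), 'ee_rot': array([-8.28173195e-04,  9.92759463e-01,  1.20116454e-01,  4.33122720e-06]), 'contact_force': array([-0.42376691,  0.52797398, -0.509781  ]), 'moment': array([0.05373308, 0.01571404, 0.00535525]), 'gripper_force': 0.0, 'width': 0.0851526434123122}
```

View pics/scene0.png

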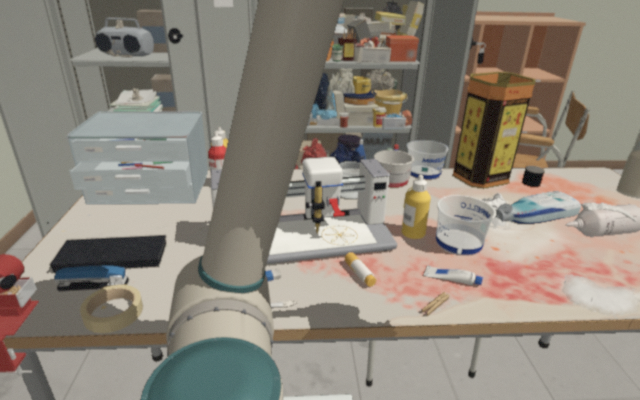

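View pics/top0.png

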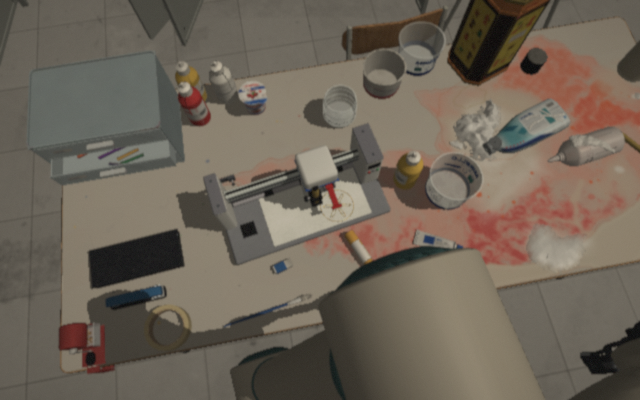

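The scene view shows the plotter around (320,210), with the head at about (322,180) and the red lever at about (338,208). In the top view the towers are near (225,205) and (368,152), the head near (316,167) and the lever near (334,198). I'll enlarge both crops.

```bash
python3 - <<'E'
import cv2
a=cv2.imread("pics/top0.png")[120:270,195:395]; cv2.imwrite("pics/topc.png",cv2.resize(a,None,fx=4,fy=4,interpolation=cv2.INTER_CUBIC))
a=cv2.imread("pics/scene0.png")[140:270,250:410]; cv2.imwrite("pics/scenec.png",cv2.resize(a,None,fx=4.5,fy=4.5,interpolation=cv2.INTER_CUBIC))
E
```

```text
(no output)
```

View pics/topc.png

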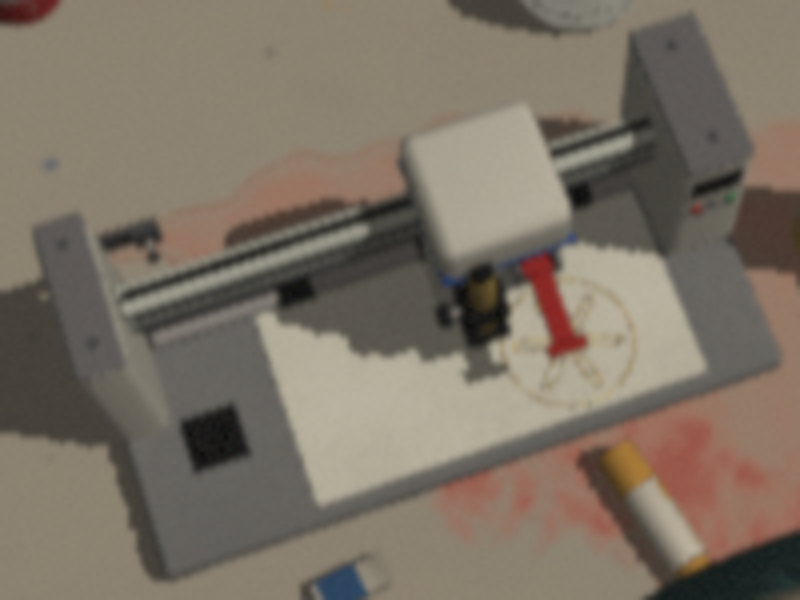

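View pics/scenec.png

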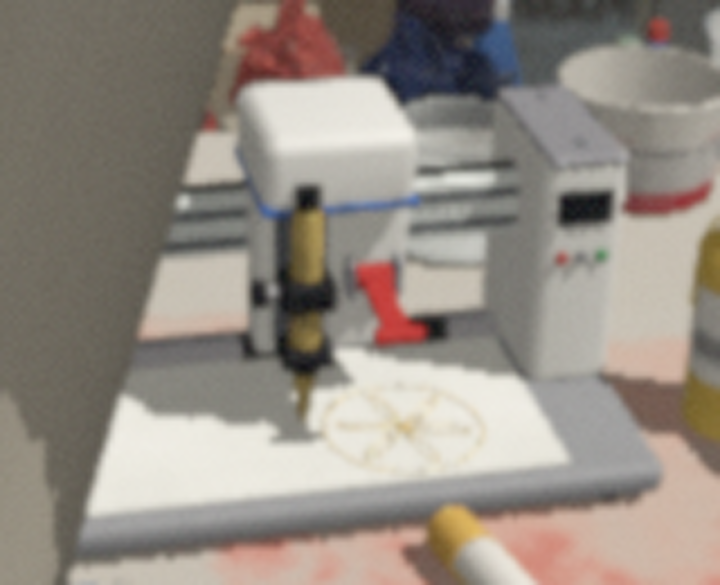

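The top crop shows the tower tops, the deck corners, the cup at (215,437), the marker top at (483,272) and the lever bar at (566,345). The scene crop shows the right tower, the bar at (405,330) and the marker top at (308,190). I'll fit the pose from these.

```bash
cat > h.py <<'E'
import numpy as np
from rig import manip, eyes
from scipy.spatial.transform import Rotation as R
from scipy.optimize import least_squares
def q2R(q): return R.from_quat(np.r_[q[1:],q[0]]).as_matrix()
CI={n:eyes.camera_info(n) for n in("scene","top")}
def proj(n,P):
    c=CI[n]; p=(np.atleast_2d(P)-c["eye"])@q2R(c["orientation"])
    return np.c_[c["fx"]*p[:,0]/p[:,2]+c["cx"],c["fy"]*p[:,1]/p[:,2]+c["cy"]]
def tri(uv): return least_squares(lambda P:np.concatenate([(proj(n,P)-np.array(u)).ravel() for n,u in uv.items()]),[.4,0,.1])
def pw(o,P): # plotter->world
    c,s=np.cos(o[2]),np.sin(o[2]); P=np.atleast_2d(P)
    return np.c_[o[0]+c*P[:,0]-s*P[:,1],o[1]+s*P[:,0]+c*P[:,1],P[:,2]]
E
python3 - <<'E'
from h import *
np.set_printoptions(precision=4,suppress=True)
T=lambda a:np.array(a)/4+[195,120]-.4
S=lambda a:np.array(a)/4.5+[250,140]-.4
tp=[((82,213),(.046,.163,.152)),((125,362),(-.046,.163,.152)),((630,33),(.046,-.150,.152)),((693,170),(-.046,-.150,.152)),((170,577),(-.130,.195,.022)),((780,362),(-.130,-.195,.022)),((693,13),(.046,-.195,.152)),((750,148),(-.046,-.195,.152))]
sp=[((498,92),(.046,-.150,.152)),((555,165),(-.046,-.150,.152)),((628,157),(-.046,-.195,.152)),((658,468),(-.13,-.195,.022))]
f=lambda o:np.concatenate([(proj("top",pw(o,[p for _,p in tp]))-[T(u) for u,_ in tp]).ravel(),(proj("scene",pw(o,[p for _,p in sp]))-[S(u) for u,_ in sp]).ravel()])
r=least_squares(f,[.45,0,-.3],loss="soft_l1"); o=r.x; print(o,np.degrees(o[2])); print(f(o).reshape(-1,2))
inv=lambda P:np.array([[np.cos(o[2]),np.sin(o[2])],[-np.sin(o[2]),np.cos(o[2])]])@(P[:2]-o[:2])
for nm,a,b in(("bar",(566,343),(405,330)),("markertop",(483,270),(308,190)),("pivot~",(538,265),(378,270))):
    t=tri({"top":T(a),"scene":S(b)}); print(nm,t.x,inv(t.x),t.cost)
# head cover top corners single-camera at z .178
def ray(n,uv,z):
    return least_squares(lambda p:(proj(n,[p[0],p[1],z])-uv).ravel(),[.45,0]).x
for a in((405,150),(525,103),(575,215),(440,262)): print(a,inv(ray("top",T(a),.17)))
print("cup",inv(ray("top",T((215,437)),.035)))
for a in((340,572),(625,450),(700,565)): print("obj",ray("top",T(a),.013))
E
```

```text
[ 0.6042 -0.0941  0.1576] 9.028026076383297
[[ 0.1105 -0.7171]
 [ 0.8099 -0.1361]
 [-2.2636  0.4298]
 [-2.8826  1.3843]
 [-2.0636  0.5092]
 [ 1.0198 -0.2409]
 [ 0.6072 -0.6357]
 [ 1.9746  0.4631]
 [-1.6324 -0.6239]
 [-1.9319 -0.9145]
 [ 1.1518 -0.6102]
 [ 2.3307 -0.0488]]
bar [ 0.5186 -0.175   0.0943] [-0.0972 -0.0664] 0.24819870477379646
markertop [ 0.5479 -0.1319  0.1537] [-0.0615 -0.0285] 0.28870554332511494
pivot~ [ 0.5649 -0.167   0.1019] [-0.0502 -0.0658] 0.007342454494498199
(405, 150) [ 0.0117 -0.0115]
(525, 103) [ 0.016  -0.0817]
(575, 215) [-0.055  -0.0841]
(440, 262) [-0.0559 -0.0081]
cup [-0.0629  0.1405]
obj [ 0.4318 -0.0235]
obj [ 0.4726 -0.2024]
obj [ 0.3963 -0.231 ]
```

servo_tool --series "0.036 -0.029 -0.01 0 0 0.5 1; 0.072 -0.058 -0.02 0 0 1 1; 0.108 -0.087 -0.03 0 0 1.5 1; 0.144 -0.116 -0.03 0 0 2 1; 0.18 -0.145 -0.03 0 0 2.4 1" --squeeze 30

```text
clock: 0.6
position: [0.2781, -0.3731, 0.2326]
ee_rot: [0.0, 0.995, 0.099, 0.0]
contact_force: [1.3, 0.1, -0.1]
width: 0.0125
gripper_force: 0.0
```

```bash
cat >> h.py <<'E'
def rec():
    import json
    s=manip.get_state(); open("log.jsonl","a").write(json.dumps({k:np.asarray(s[k]).tolist() for k in("qpos","position","ee_rot")})+"\n"); return s
E
python3 - <<'E'
from h import *
s=rec(); print(s["clock"],s["qpos"].round(3),s["position"].round(4),s["ee_rot"].round(3),s["width"])
E
```

```text
0.6 [-1.08   0.092  1.667  0.     1.383  0.293] [ 0.2781 -0.3731  0.2326] [0.    0.995 0.099 0.   ] 0.012469814921591079
```

servo_tool --series "0.032 -0.032 0 0 0 1 1; 0.063 -0.063 0 0 8 2 1; 0.095 -0.095 0 0 16 2.4 1; 0.126 -0.126 0 0 24 2.4 1; 0.156 -0.155 0 0 32 2.4 1"

```text
clock: 1.1
position: [0.4006, -0.1903, 0.2332]
ee_rot: [-0.027, 0.958, 0.075, 0.277]
contact_force: [0.1, 0.4, -1.4]
width: -0.0001
gripper_force: 0.0
```

```bash

python3 - <<'E'
from h import *
s=rec(); print(s["clock"],s["qpos"].round(3),s["position"].round(4),s["ee_rot"].round(3),s["width"])
D=[[-1.451,.2765,1.506,0,1.3607,-.121,.13706,-.55787,.20174]]
import json
for l in open("log.jsonl"):
    d=json.loads(l); D.append(d["qpos"]+d["position"])
D=np.array(D)
def f(p):
    L1,L2,h,lt,d=p; e=[]
    for r in D:
        a=r[1]; b=a+r[2]; c=b+r[4]
        rad=L1*np.sin(a)+L2*np.sin(b)+lt*np.sin(c); z=h+L1*np.cos(a)+L2*np.cos(b)+lt*np.cos(c)
        e+=[rad-np.sqrt(r[6]**2+r[7]**2-.0695**2), z-r[8]]
    return np.array(e)
r=least_squares(f,[.4,.4,.3,.25,0]); print(r.x,f(r.x).round(4))
E
```

```text
1.1 [-1.099 -0.14   2.044  0.6    1.133  0.083] [ 0.4006 -0.1903  0.2332] [-0.027  0.958  0.075  0.277] -0.0001287268135065567
[0.73561553 0.38689936 1.28451963 1.69463753 0.        ] [ 0.0061  0.0145 -0.0121  0.0176  0.0018 -0.0321]
```

```bash
cat > kin.py <<'E'
from h import *
import json
def fk(q,p):
    L1,L2,h,lt,d,a1,e=p
    A=R.from_euler('z',q[0]); P=A.apply([a1,d,h])
    A=A*R.from_euler('y',q[1]); P=P+A.apply([0,0,L1])
    A=A*R.from_euler('y',q[2]); P=P+A.apply([e,0,L2])
    A=A*R.from_euler('z',q[3])*R.from_euler('y',q[4]); P=P+A.apply([0,0,lt])
    return P,A*R.from_euler('z',q[5]+SG)
SG=np.pi/2
def data():
    D=[([-1.45099,.2765,1.50603,0,1.36072,-.12101],[.13706,-.55787,.201735],[-8e-4,.99276,.120116,0])]
    for l in open("log.jsonl"):
        d=json.loads(l); D.append((d["qpos"],d["position"],d["ee_rot"]))
    return D
def fit():
    D=data()
    f=lambda p:np.concatenate([fk(q,p)[0]-P for q,P,_ in D]+[.002*(p-[.4,.4,.3,.25,.0695,0,0])])
    r=least_squares(f,[.4,.4,.3,.25,.0695,0,0]); return r.x,f(r.x)
E
python3 - <<'E'
from kin import *
np.set_printoptions(precision=4,suppress=True)
p,res=fit(); print(p,res[:-7].reshape(-1,3))
for q,P,o in data(): print(fk(q,p)[1].as_matrix().T@q2R(o))
E
```

```text
[0.6296 0.4212 0.1371 0.3933 0.0694 0.     0.0606] [[-0.  0.  0.]
 [ 0. -0. -0.]
 [-0.  0.  0.]]
[[ 1.     -0.     -0.    ]
 [ 0.      1.      0.0001]
 [ 0.     -0.0001  1.    ]]
[[ 1.  0.  0.]
 [-0.  1.  0.]
 [-0. -0.  1.]]
[[ 1.  0.  0.]
 [-0.  1. -0.]
 [-0.  0.  1.]]
```

servo_tool --series "-0.01 0 0.016 0 8 0 1; -0.026 0 0.042 0 16 0 1; -0.026 0 0.042 0 20 0 1"

```text
clock: 1.4
position: [0.3991, -0.1881, 0.1841]
ee_rot: [-0.043, 0.907, 0.074, 0.413]
contact_force: [0.2, 0.2, -1.7]
width: 0.0004
gripper_force: 0.0
```

```bash

python3 - <<'E'
from kin import *
np.set_printoptions(precision=4,suppress=True)
s=rec(); print(s["clock"],s["qpos"].round(3),s["position"].round(4),s["ee_rot"].round(3))
p,res=fit(); print(p,res[:-7].reshape(-1,3))
E
```

```text
1.4 [-1.42  -0.03   2.326  0.978  1.143 -0.582] [ 0.3991 -0.1881  0.1841] [-0.043  0.907  0.074  0.413]
[0.6297 0.4211 0.1368 0.3933 0.0694 0.     0.0604] [[-0.  0.  0.]
 [ 0. -0. -0.]
 [ 0. -0. -0.]
 [-0.  0.  0.]]
```

```bash
cat >> kin.py <<'E'
LO=np.array([-2.89,-.75,.22,-1.18,.11,-2.7]);HI=np.array([2.89,2.08,2.7,4.32,2.71,2.7])
def ik(P,Rt,q0,p):
    f=lambda q:np.r_[(fk(q,p)[0]-P)*5,(Rt.inv()*fk(q,p)[1]).as_rotvec()]
    r=least_squares(f,np.clip(q0,LO+.01,HI-.01),bounds=(LO,HI)); return r.x,np.linalg.norm(r.fun)
def tool(yaw,tilt,side=0): # plotter-style yaw, tilt from vertical with fingers pointing forward; side: rotation about forward axis
    return R.from_euler('z',yaw)*R.from_euler('x',side)*R.from_euler('y',-tilt)*R.from_euler('x',np.pi)
E
python3 - <<'E'
from kin import *
np.set_printoptions(precision=2,suppress=True)
p,_=fit(); rng=np.random.default_rng(0)
print(tool(.2,.3).apply([0,0,1]))
for t in(30,45,60,75,90):
  for yaw in (.16,-.2):
    S=[]
    for k in range(25):
        q,e=ik(np.array([.515,-.18,.08]),tool(yaw,np.radians(t)),rng.uniform(LO,HI),p)
        if e<1e-4 and not any(np.abs(q-x).max()<.05 for x in S): S.append(q)
    print(t,yaw,*S)
E
```

```text
[ 0.29  0.06 -0.96]
30 0.16 [-0.76  0.19  2.15  0.76  0.61  0.05]
30 -0.2 [-0.61  0.14  2.21  0.6   0.36  0.64]
45 0.16 [-0.96  0.24  2.35  1.4   0.7  -0.75]
45 -0.2 [-0.73  0.18  2.46  2.06  0.42 -0.93]
60 0.16 [-1.16  0.46  2.52  1.73  1.01 -1.38]
60 -0.2
75 0.16 [-1.3   0.84  2.65  1.77  1.36 -1.92]
75 -0.2
90 0.16 [-1.35  1.22  2.65  1.62  1.61 -2.3 ]
90 -0.2
```

```bash
cat >> kin.py <<'E'
O=np.array([.6042,-.0941,.1576])
def rel(P,Rt,P0,R0):
    return np.r_[R0.inv().apply(np.asarray(P)-P0),np.degrees((R0.inv()*Rt).as_rotvec())]
def now():
    s=rec(); return s["position"],R.from_matrix(q2R(s["ee_rot"])),s
def show(name,P,Rt,P0,R0,q,p):
    v=rel(P,Rt,P0,R0); qq,e=ik(np.asarray(P),Rt,q,p)
    print(name,"P",np.round(P,4),"shift",v[:3].round(4),"rot",v[3:].round(2),"q",qq.round(2),"err",round(e,4),"rows",max(np.linalg.norm(v[:3])/.05,np.linalg.norm(v[3:])/8.59).round(1)); return qq
E
python3 - <<'E'
from kin import *
np.set_printoptions(suppress=True)
p,_=fit(); P0,R0,s=now(); print(P0,R0.as_matrix()[:,2],s["qpos"].round(2))
Rt=tool(O[2],np.radians(60)); M=Rt.as_matrix(); bar=np.array([.518,-.174,.092])
lat=np.array([-np.sin(O[2]),np.cos(O[2]),0])
T=bar-.0155*M[:,0]+.010*M[:,2]-.005*lat; F=T-[0,0,.013]
q=show("pre",F-.11*M[:,2],Rt,P0,R0,s["qpos"],p)
show("under",F,Rt,F-.11*M[:,2],Rt,q,p); show("touch",T,Rt,F,Rt,q,p)
show("up",T+[.014,.002,.041],Rt,F,Rt,q,p)
E
```

```text
[ 0.39914914 -0.18809202  0.18411391] [ 0.74241605  0.1396473  -0.6552229 ] [-1.42 -0.03  2.33  0.98  1.14 -0.58]
pre P [ 0.4256 -0.1937  0.1156] shift [-0.0352  0.0113  0.0638] rot [-1.19 10.95 -0.42] q [-1.49  0.32  2.55  1.34  1.09 -1.27] err 0.0 rows 1.5
under P [ 0.5197 -0.1788  0.0606] shift [-0.   -0.    0.11] rot [0. 0. 0.] q [-1.14  0.52  2.54  1.8   1.03 -1.48] err 0.0 rows 2.2
touch P [ 0.5197 -0.1788  0.0736] shift [ 0.0113  0.     -0.0065] rot [0. 0. 0.] q [-1.14  0.48  2.53  1.77  1.02 -1.42] err 0.0 rows 0.3
up P [ 0.5337 -0.1768  0.1146] shift [ 0.0538  0.0002 -0.0148] rot [0. 0. 0.] q [-1.09  0.35  2.46  1.68  0.97 -1.19] err 0.0 rows 1.1
```

servo_tool --series "-0.012 0.004 0.022 -0.4 4 -0.2 1; -0.024 0.008 0.043 -0.8 8 -0.3 1; -0.035 0.0113 0.0638 -1.2 11 -0.4 1; -0.035 0.0113 0.0638 -1.2 11 -0.4 1"

```text
clock: 1.8
position: [0.4251, -0.1944, 0.1128]
ee_rot: [-0.045, 0.864, 0.063, 0.497]
contact_force: [0.1, 0.9, 0.9]
width: 0.0002
gripper_force: 0.0
```

```bash

python3 - <<'E'
from kin import *
import cv2
np.set_printoptions(suppress=True)
p,_=fit(); P0,R0,s=now(); print(P0,R0.as_matrix()[:,2],s["qpos"].round(2),s["contact_force"])
a=eyes.get_image("top")[120:270,195:395,::-1];b=eyes.get_image("scene")[140:290,250:410,::-1]
a=cv2.resize(a,None,fx=2.1,fy=2.1,interpolation=cv2.INTER_CUBIC);b=cv2.resize(b,(336,315),interpolation=cv2.INTER_CUBIC)
cv2.imwrite("pics/pre.png",np.hstack([a,b]))
E
```

```text
[ 0.42506662 -0.19437351  0.1128184 ] [ 0.85335526  0.14024462 -0.50211178] [-1.49  0.33  2.55  1.34  1.09 -1.25] [0.10676641 0.92229126 0.93248606]
```

View pics/pre.png

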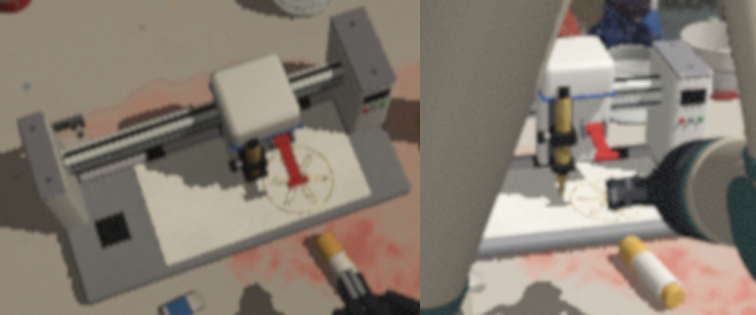

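In the top half the fingers, at about (350,285), are in line with the lever at (295,185). In the scene half they are at (625,190), clear of the glue stick and the marker. I'll go in under the bar.

servo_tool --series "0 0 0.035 0 0 0 1; 0 0 0.07 0 0 0 1; 0 0 0.095 0 0 0 1; 0 0 0.11 0 0 0 1; 0 0 0.11 0 0 0 1"

```text
clock: 2.4
position: [0.5216, -0.1786, 0.0632]
ee_rot: [-0.04, 0.863, 0.07, 0.499]
contact_force: [0.3, 1.0, -0.2]
width: -0.0004
gripper_force: 0.0
```

```bash

python3 - <<'E'
from kin import *
import cv2
np.set_printoptions(suppress=True)
P0,R0,s=now(); print(P0,R0.as_matrix()[:,2],s["qpos"].round(2),s["contact_force"])
a=eyes.get_image("top")[150:240,275:375,::-1];b=eyes.get_image("scene")[160:250,290:390,::-1]
a=cv2.resize(a,None,fx=4,fy=4,interpolation=cv2.INTER_CUBIC);b=cv2.resize(b,None,fx=4,fy=4,interpolation=cv2.INTER_CUBIC)
cv2.imwrite("pics/under.png",np.hstack([a,b]))
E
```

```text
[ 0.52155675 -0.17859381  0.06318575] [ 0.85550795  0.13816832 -0.49901469] [-1.13  0.52  2.53  1.79  1.03 -1.47] [ 0.33414957  0.95848367 -0.24067116]
```

View pics/under.png

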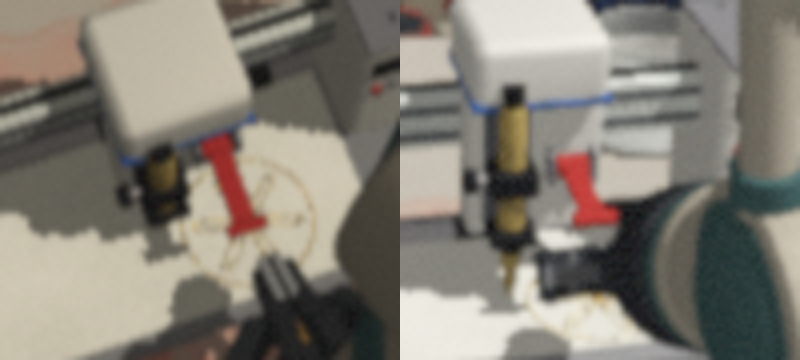

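The top half shows the fingertips at (270,262), short of and to the right of the bar at (247,225). The scene half shows them at (545,270), below it. I'll check this against the model.

```bash

python3 - <<'E'
from kin import *
s=manip.get_state(); P=s["position"]
for n,o in(("top",(275,150)),("scene",(290,160))):
    print(n,(proj(n,[P,[.518,-.174,.092],P-.02*q2R(s["ee_rot"])[:,2]])-o)*4)
T={"top":np.array([270,262])/4+[275,150],"scene":np.array([545,270])/4+[290,160]}
t=tri(T); print(t.x,t.cost)
B={"top":np.array([247,226])/4+[275,150],"scene":np.array([597,214])/4+[290,160]}
t=tri(B); print(t.x,t.cost)
E
```

```text
top [[251.56876037 234.44714308]
 [244.85744889 223.83547959]
 [262.69184759 255.99655236]]
scene [[201.3440556  260.15124077]
 [194.57124751 216.14590099]
 [210.69111368 260.70218272]]
[ 0.48831865 -0.27828517  0.06992894] 1527.0176822337787
[ 0.50111046 -0.28628592  0.09481411] 2340.5736276313014
```

```bash

python3 - <<'E'
from kin import *
for a,b in(((270,262),(145,270)),((268,255),(140,262)),((285,258),(145,285))):
    t=tri({"top":np.array(a)/4+[275,150],"scene":np.array(b)/4+[290,160]}); print(t.x,t.cost)
P=[.4251,-.1944,.1128]
print((proj("top",P)-[195,120])*2.1,(proj("scene",P)-[250,140])*2.1+[420,0])
print(proj("top",[.5216,-.1786,.063]),proj("scene",[.5216,-.1786,.063]))
E
```

```text
[ 0.50155299 -0.16481395  0.06914514] 76.69049868836264
[ 0.50506056 -0.16329395  0.07198549] 84.45960153148563
[ 0.50641467 -0.16988605  0.05680075] 116.36267713884011
[[334.64566677 255.10634741]] [[639.67185607 186.03242784]]
[[337.56013434 208.18005846]] [[340.02927386 224.82451195]]
```

```bash

python3 - <<'E'
from kin import *
import cv2
a=eyes.get_image("top")[:,:,::-1]; b=cv2.imread("pics/top0.png")
d=np.abs(a.astype(int)-b).sum(2)
for v in range(196,226): print(v,''.join('#' if d[v,u]>90 else '+' if d[v,u]>40 else '.' for u in range(320,360)))
a=eyes.get_image("scene")[:,:,::-1]; b=cv2.imread("pics/scene0.png")
d=np.abs(a.astype(int)-b).sum(2)
for v in range(205,240): print(v,''.join('#' if d[v,u]>90 else '+' if d[v,u]>40 else '.' for u in range(305,375)))
E
```

```text
196 ...+++++++......++++++++++++++++++++++++
197 ...+++++++......++++++++++++++++++++++++
198 ..++++++++.......+++++++++++++++++++++++
199 ..+++++++++......+++++++++++++++++++++++
200 ..+++++++++.......++++++++++++++++++++++
201 ...+++++++++......++++++++++++++++++++++
202 ...+++++++++......++++++++++++++++++++++
203 ..++++++++++........++++++++++++++++++++
204 .++++++++++++.........++++++++++++++++++
205 ++++++++++++.........+++++++++++++++++++
206 ++++++++++++.........+++++++++++++++++++
207 ++++++++++++........+++++++++++++++++++.
208 ++++++++++++.....++++++++++++++++++++++.
209 ++++++++++++..+++++++++++++++++++++++++.
210 ++++++++++++++++++++++++++++++++++++++.+
211 ++++++++++++++++++++++++++++++++++++++.+
212 ..+++++++++++++++++++++..+++++++++++++.#
213 ++++++++++++++++++++...+...+++++++++++.#
214 +++++++++++++++++++..+###+++..++++++++.+
215 ++++++++++++++++++.+#########..+++++++..
216 ++++++++++++++++++.+##########.++++++++.
217 +++++.+++++++++++..###########+.+++++++.
218 ++......+++++++++.#############..++++...
219 ...++##+.++++++++.#############+.+......
220 .#######+..+++++
[... 2174 characters left out ...]
#########################
231 ..................+###################################################
232 ..................+###################################################
233 ...................###################################################
234 ...................+##################################################
235 ...................+########++........################################
236 ....................+###+..............###############################
237 .......................................+##############################
238 ........................................##############################
239 ........................................+#############################
```

```bash

python3 - <<'E'
from kin import *
import cv2
s=manip.get_state(); P=s["position"]; M=q2R(s["ee_rot"])
C=[P+M@np.array([x,y,z]) for z in(0,-.03) for x,y in((-.011,-.0145),(.011,-.0145),(.011,.0145),(-.011,.0145))]
out=[]
for n,(u0,v0) in(("top",(315,190)),("scene",(305,195))):
    a=eyes.get_image(n)[v0:v0+50,u0:u0+50,::-1]
    a=cv2.resize(np.ascontiguousarray(a),None,fx=8,fy=8,interpolation=cv2.INTER_CUBIC)
    a=cv2.convertScaleAbs(a,alpha=1.4,beta=15)
    pts=((proj(n,C)-[u0,v0]+.5)*8).round().astype(int)
    cv2.polylines(a,[pts[:4]],True,(0,255,0),1); cv2.polylines(a,[pts[4:]],True,(255,0,255),1)
    out.append(a)
cv2.imwrite("pics/tip.png",np.hstack(out))
E
```

```text
(no output)
```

View pics/tip.png

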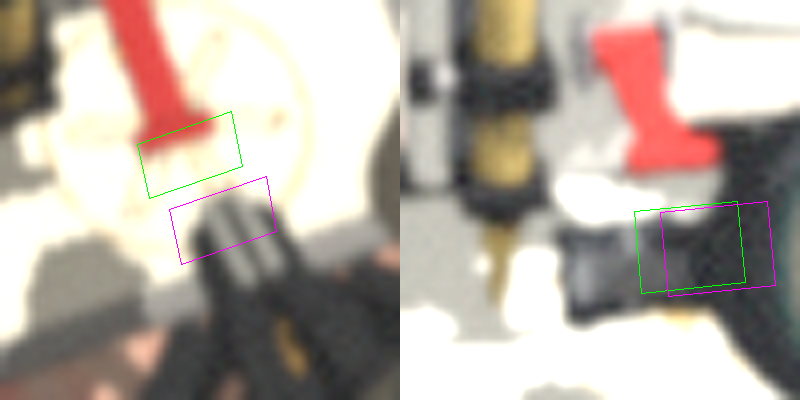

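The tip outline predicted from the tool pose is the green box. In the top half the fingertips appear at about (235,205), roughly 20 mm short of it, and in the scene half the gripper's linkages hide the tip. I'll go 12 mm deeper, which is free space, then raise slowly and watch the force.

servo_tool --series "0.006 0 0.0104 0 0 0 1; 0.011 0 0.0075 0 0 0 1; 0.015 0 0.005 0 0 0 1; 0.015 0 0.005 0 0 0 1"

```text
clock: 3.1
position: [0.5311, -0.1778, 0.0724]
ee_rot: [-0.04, 0.864, 0.067, 0.498]
contact_force: [-0.6, -0.4, 0.7]
width: 0.0001
gripper_force: 0.0
```

servo_tool --series "0.0043 0 -0.0025 0 0 0 1; 0.0087 0 -0.005 0 0 0 1; 0.0087 0 -0.005 0 0 0 1"

```text
clock: 3.4
position: [0.5315, -0.1778, 0.0822]
ee_rot: [-0.04, 0.864, 0.067, 0.498]
contact_force: [0.6, -0.6, 0.7]
width: -0.0003
gripper_force: 0.0
```

servo_tool --series "0.0043 0 -0.0025 0 0 0 1; 0.0087 0 -0.005 0 0 0 1; 0.0087 0 -0.005 0 0 0 1"

```text
clock: 3.7
position: [0.5316, -0.1777, 0.0922]
ee_rot: [-0.04, 0.864, 0.068, 0.498]
contact_force: [0.3, 0.3, -1.1]
width: -0.0001
gripper_force: 0.0
```

```bash

python3 - <<'E'
from kin import *
import cv2
for n,(u0,v0) in(("top",(320,180)),("scene",(320,190))):
    a=eyes.get_image(n)[v0:v0+40,u0:u0+50].astype(int)
    r,g,b=a[...,0],a[...,1],a[...,2]; s=a.sum(2)
    print(n)
    for i in range(40): print(v0+i,''.join('R' if r[i,j]>g[i,j]+55 else '#' if s[i,j]<180 else '+' if s[i,j]<330 else '.' for j in range(50)))
P=manip.get_state()["position"]; print(P,proj("top",P),proj("scene",P))
E
```

```text
top
180 ..++########+++...................................
181 .++#######++++....................................
182 ++#######++++.....................................
183 ########++++......................................
184 #######++++.......................................
185 ######++++........................................
186 ####+++++.........................................
187 ###+++++..........................................
188 ##+++++...........................................
189 #+++++............................................
190 ++++++............................................
191 +++++++...........................................
192 +++++++...........................................
193 +++++++.+.........................................
194 +++++++.+...+.....................................
195 +++++++++.........................................
196 +++++++++.........................................
197 +++++++.++.++.....................................
198 ++++++++++........................................
199 +++++++++++++.+................................
[... 2707 characters left out ...]
9 ####+...................++#########++++++++++#####
220 ###++.....................+########++++++++++#####
221 #+++.......................#########++++++++++####
222 ++.........................+########++++++++++####
223 +...........................+########+++++++++####
224 .............................+########+++++++++###
225 ..............................+########++++++++###
226 ................................+#######++++++++##
227 .................................++#######++++++##
228 ....................................+++###+++++++#
229 ........................................+++++++++#
[ 0.53151661 -0.177662    0.09164976] [[336.61788561 200.16626618]] [[339.69587782 211.03284064]]
```

```bash

python3 - <<'E'
from kin import *
import cv2
a=eyes.get_image("top")[120:270,240:400,::-1];b=eyes.get_image("scene")[160:250,290:390,::-1]
a=cv2.resize(a,(400,375));b=cv2.resize(b,(400,360),interpolation=cv2.INTER_CUBIC)
cv2.imwrite("pics/t8.png",np.hstack([a[:360],b]))
E
```

```text
(no output)
```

View pics/t8.png

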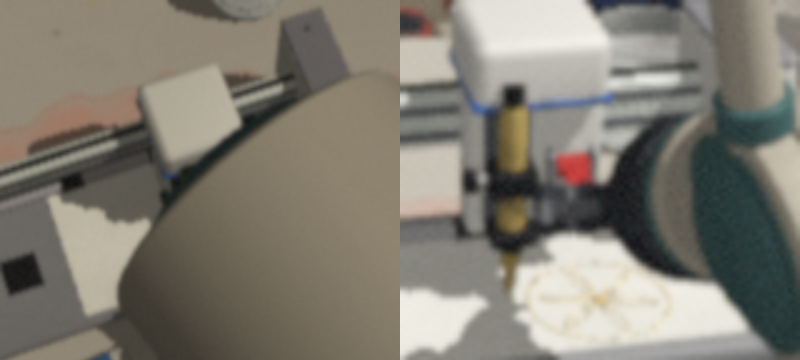

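The top view is now blocked by the arm. In the scene half the gripper shows at (540-605,185-230), hiding the bar and looking close to the holder, with no force felt. I'll back off along the tool axis and calibrate the real tip position in free view.

servo_tool --series "0 0 -0.04 0 0 0 1; 0 0 -0.08 0 0 0 1; 0 0 -0.11 0 0 0 1; 0 0 -0.11 0 0 0 1"

```text
clock: 4.3
position: [0.4361, -0.1951, 0.1475]
ee_rot: [-0.038, 0.864, 0.066, 0.498]
contact_force: [0.4, 0.3, -0.7]
width: 0.0001
gripper_force: 0.0
```

```bash

python3 - <<'E'
from kin import *
import cv2
out=[]
s=manip.get_state(); P=s["position"]; M=q2R(s["ee_rot"]); print(P,s["contact_force"])
for n,(u0,v0) in(("top",(300,170)),("scene",(310,150))):
    a=eyes.get_image(n)[v0:v0+90,u0:u0+100,::-1]
    a=cv2.resize(np.ascontiguousarray(a),(400,360),interpolation=cv2.INTER_CUBIC)
    a=cv2.convertScaleAbs(a,alpha=1.2,beta=20)
    for z in(0,-.02,-.04,-.06,-.08,-.1,-.13):
        for y in (-.0145,.0145) if z>-.07 else(-.042,.042):
            q=((proj(n,P+M@np.array([0,y,z]))[0]-[u0,v0]+.5)*4).round().astype(int); cv2.circle(a,tuple(int(i) for i in q),2,(0,255,0) if y<0 else (255,0,255),-1)
    out.append(a)
cv2.imwrite("pics/t9.png",np.hstack(out))
E
```

```text
[ 0.43606982 -0.19508994  0.14754663] [ 0.4007105   0.31848176 -0.69387574]
```

View pics/t9.png

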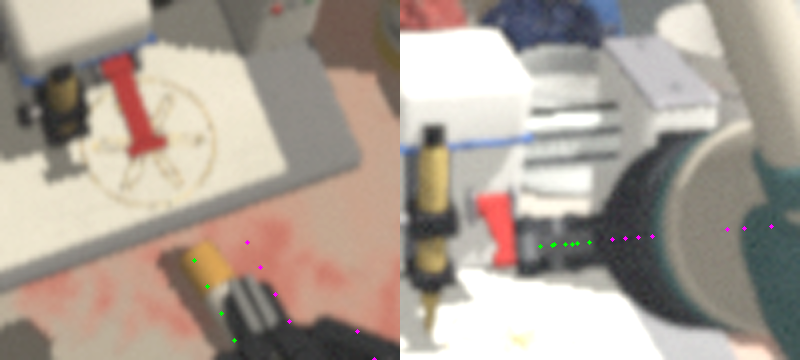

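The top half shows the closed fingertips at (243,283), about 25 mm back from the reported TCP along the tool axis and laterally fine. In the scene half the gripper's linkages hide the tip. That explains the missed contact, so I'll repeat the approach 25 mm deeper.

servo_tool --series "-0.02 -0.003 0.021 0 0 0 1; -0.02 -0.003 0.06 0 0 0 1; -0.02 -0.003 0.1 0 0 0 1; -0.02 -0.003 0.13 0 0 0 1; -0.02 -0.003 0.141 0 0 0 1"

```text
clock: 4.9
position: [0.5491, -0.1689, 0.0553]
ee_rot: [-0.043, 0.865, 0.068, 0.496]
contact_force: [-2.1, -0.7, -1.0]
width: 0.0
gripper_force: 0.7
```

servo_tool --series "0 0 0 0 0 0 1; 0.0043 0 -0.0025 0 0 0 1; 0.0087 0 -0.005 0 0 0 1; 0.0087 0 -0.005 0 0 0 1"

```text
clock: 5.3
position: [0.5469, -0.1713, 0.0696]
ee_rot: [-0.04, 0.864, 0.068, 0.498]
contact_force: [-1.7, 1.3, -2.5]
width: 0.0001
gripper_force: 1.5
```

servo_tool --series "0 0.003 0 0 0 0 1; 0.0043 0.003 -0.0025 0 0 0 1; 0.0087 0.003 -0.005 0 0 0 1; 0.0087 0.003 -0.005 0 0 0 1"

```text
clock: 5.7
position: [0.5488, -0.1761, 0.0805]
ee_rot: [-0.039, 0.863, 0.067, 0.499]
contact_force: [-1.2, -0.4, 0.4]
width: 0.0003
gripper_force: 0.0
```

servo_tool --series "0.0043 0 -0.0025 0 0 0 1; 0.0087 0 -0.005 0 0 0 1; 0.0087 0 -0.005 0 0 0 1"

```text
clock: 6.0
position: [0.5487, -0.1753, 0.09]
ee_rot: [-0.04, 0.863, 0.068, 0.499]
contact_force: [-0.7, -0.4, -0.7]
width: 0.0003
gripper_force: 0.0
```

```bash

python3 - <<'E'
from kin import *
s=manip.get_state(); print(s["position"],s["contact_force"],s["moment"],s["gripper_force"])
n="scene";u0,v0=310,185
a=eyes.get_image(n)[v0:v0+40,u0:u0+60].astype(int)
r,g,b=a[...,0],a[...,1],a[...,2]; s=a.sum(2)
for i in range(40): print(v0+i,''.join('R' if r[i,j]>g[i,j]+55 else '#' if s[i,j]<180 else '+' if s[i,j]<330 else '.' for j in range(60)))
E
```

```text
[ 0.54865323 -0.17526428  0.0900292 ] [-0.74799719 -0.44557887 -0.66907096] [-0.05917558  0.43798085  0.01814564] 0.0
185 ......+++....................................++++++++++###++
186 +++++++++........+.........................++++++++++++###+#
187 +++++++++....+...........................+++++++..+++++#####
188 .++++++++..............................++###+++...+++++#####
189 .++#+++++............................+++####++...++++++#####
190 .++++++++.......................+++++######++....++#########
191 ..+#+++++.......................+++######++++...++########+#
192 .++#++++++.......................++######+++...+++#######+++
193 .+++#+++++.......................+#######+++..+++########+++
194 .++##+++++.......................+######+++..+++++########++
195 .++###++++..++..........RRRRRRRR+#######+++..++++##########+
196 .++###++++..+++........RRRRRRRRR########+++.+++++###########
197 .+####+++++++#+........RRRRRRRRR########+++++++++###########
198 +++####++++++#++.+.....RRRRRRRR#########+++++++++###########
199 +.+###########++.+..RRRRRRRRR+##########+++++++++###########
200 ..+
[... 917 characters left out ...]
######+++++...+++...+##########++++++++++#########
215 .++############++........+....+###########+++++++++#########
216 ..++########+++...............+++##########++++++++#########
217 ..+++######+....................++#########+++++++++########
218 ++++++####+......................++#########++++++++########
219 +++..++++++........................+########+++++++++#######
220 ......+++++.........................+########++++++++#######
221 ......+++++...........................+#######++++++++######
222 ......++++.............................+########++++++######
223 ......++++...............................+#######+++++######
224 .......++..................................+++####+++++#####
```

```bash

python3 - <<'E'
from kin import *
piv=np.array([.5674,-.1661,.098]); f=np.array([.9876,.157,0])
for th in(-.12,.2,.4,.6,.78):
    b=piv-f*.0504*np.cos(th)+[0,0,.0504*np.sin(th)]; print(th+.12,proj("scene",b))
E
```

```text
0.0 [[338.62228364 214.05444367]]
0.32 [[338.86361021 207.29080944]]
0.52 [[338.69373616 202.61199025]]
0.72 [[338.28229317 197.83964436]]
0.9 [[337.72087955 193.64705016]]
```

servo_tool --series "0.0043 0 -0.0025 0 0 0 1; 0.0087 0 -0.005 0 0 0 1; 0.0087 0 -0.005 0 0 0 1"

```text
clock: 6.35
position: [0.5485, -0.175, 0.0996]
ee_rot: [-0.04, 0.864, 0.068, 0.498]
contact_force: [-0.5, 0.3, -0.0]
width: -0.0002
gripper_force: 0.0
```

```bash
cat > red.py <<'E'
from kin import *
s=manip.get_state(); print(s["position"],s["contact_force"],s["gripper_force"])
n="scene";u0,v0=300,180
a=eyes.get_image(n)[v0:v0+45,u0:u0+55].astype(int)
r,g,b=a[...,0],a[...,1],a[...,2]; s=a.sum(2)
for i in range(45):
    if 5<i<30: print(v0+i,''.join('R' if r[i,j]>g[i,j]+55 else '#' if s[i,j]<180 else '+' if s[i,j]<330 else '.' for j in range(55)))
E
python3 red.py
```

```text
[ 0.54845294 -0.17502664  0.09962352] [-0.4926786   0.25400453 -0.04067302] 0.0
186 ++++++..+++++++++++........+.................+######+++
187 ++++++...++++++++++....+....................++######++.
188 ++++++.....+++#++++.........................+#######++.
189 ...........++#+++++........................+#######+++.
190 ...........++#+++++.......................+########++..
191 ...........++##+++++......................#########++++
192 ..++++......+##+++++..............RRRRRRR+########+++++
193 ++++++.....++##+++++.............RRRRRRRRR########+++++
194 +++++......++###++++..++.........RRRRRRRR#########+++++
195 ...........++###++++..+++........RRRRRRR##########+++++
196 ...........+####++++.++++........+RRRRR###########+++++
197 .......+++.+#####++++++#++.......+###############++++++
198 ......+##++++#######+###++++++.+++###############++++++
199 ......+##++++###########+++++++++################++++++
200 ......+###+.+###########+++#+++++################++++++
201 ......+###+++##########++++++++++################++++++
202 .......###+++##########++++++++++#++#############++++++
203 .......++++++#########++++++++#++++###############+++++
204 ...........++#########+++++++++++++###############+++++
205 ...........++####+++++++++++#+++##################+++++
206 ...........++#+++++++++++++####+##################+++++
207 ...........+++++++++++++++#########################++++
208 ...........++#++++++++#########+######+++##########++++
209 ...........++##+++++++########++++++++..+##########++++
```

servo_tool --series "0 0 -0.03 0 0 0 1; 0 0 -0.07 0 0 0 1; 0 0 -0.11 0 0 0 1; 0 0 -0.15 0 0 0 1; 0 0 -0.15 0 0 0 1"

```text
clock: 6.9
position: [0.4178, -0.1997, 0.1752]
ee_rot: [-0.036, 0.864, 0.065, 0.497]
contact_force: [0.3, -1.1, -0.2]
width: -0.0
gripper_force: 0.0
```

```bash
python3 red.py
```

```text
[ 0.41775163 -0.19967771  0.17518206] [ 0.34017032 -1.09313335 -0.20272581] 0.0
186 ++++++..+++++++++++........+...........................
187 ++++++...++++++++++....................................
188 +++++......++++++++....................................
189 ...........++#+++++...............................+++++
190 ...........++##++++........................++++++++++++
191 ...........++##+++++......................R............
192 ...++.......++++++++..............RRRRRRRRRR...........
193 ++++++.....++##+++++.............RRRRRRRRRRR.++........
194 ++++++.....++##+++++..++.........RRRRRRRRRRR++++++++...
195 ...........++###++++..+++........RRRRRRRRR++###++++++++
196 ...........+####++++.++++........+RRRRR+..++###++++++++
197 .......+++.+#####+++++##++.......+RRRR+...++##+++++#+++
198 ......+##++++######+#####+.+....++RRRR+....+#++++++++++
199 ......+##++.+############+++..RRRRRRR++.....+++++++++++
200 ......+###+.+############+.+++RRRRRRRR+.....+++.+++++++
201 ......+###+++############+.++++RRRRRRR+.....+++.+++++#+
202 .......+#++++############+.++++RRRRRRR+.....+++.++++#++
203 .......++++++###########++.++++++++++++.....++++++++#++
204 ...........++#########+++..++++.............++++++####+
205 ...........++####++++++.....+...............+#+++#####+
206 ...........++##++++++++.....................+#########+
207 ...........++#+++++++++.....................+#########+
208 ...........++##++++++++.....................+#########+
209 ...........++##+++++++++....................+#####+++++
```

```bash

python3 - <<'E'
from kin import *
np.set_printoptions(suppress=True)
p,_=fit(); P0,R0,s=now(); q0=s["qpos"]
Rv=tool(O[2],0.0)
W=lambda x,y,z:pw(O,[x,y,z])[0]
A=np.array([.44,-.22,.29]); B=W(-.035,-.120,.24); C=W(-.035,-.120,.130); D=W(-.035,-.084-.014,.130); E=W(-.035,-.084-.014+.169,.130)
q=show("A",A,Rv,P0,R0,q0,p); q=show("B",B,Rv,A,Rv,q,p); q=show("C",C,Rv,B,Rv,q,p); q=show("D",D,Rv,C,Rv,q,p); q=show("E",E,Rv,D,Rv,q,p)
print(q0.round(2))
E
```

```text
A P [ 0.44 -0.22  0.29] shift [ 0.1086  0.0245 -0.0426] rot [  0.25 -59.87  -0.32] q [-0.61  0.11  1.51  0.    1.53  0.81] err 0.0 rows 7.0
B P [ 0.5885 -0.2181  0.24  ] shift [0.1469 0.0214 0.05  ] rot [0. 0. 0.] q [-0.47  0.34  1.32  0.    1.48  0.95] err 0.0 rows 3.1
C P [ 0.5885 -0.2181  0.13  ] shift [-0.   -0.    0.11] rot [0. 0. 0.] q [-0.47  0.4   1.5  -0.    1.24  0.95] err 0.0 rows 2.2
D P [ 0.585  -0.1964  0.13  ] shift [-0.    -0.022 -0.   ] rot [0. 0. 0.] q [-0.44  0.38  1.53  0.    1.23  0.98] err 0.0 rows 0.4
E P [ 0.5585 -0.0295  0.13  ] shift [ 0.    -0.169 -0.   ] rot [0. 0. 0.] q [-0.18  0.3   1.65  0.    1.18  1.24] err 0.0 rows 3.4
[-1.52  0.13  2.45  1.2   1.18 -0.97]
```

servo_tool --series "0.03 0.005 -0.02 0 -8 0 1; 0.06 0.01 -0.035 0 -16 0 1; 0.09 0.015 -0.043 0 -24 0 1; 0.1086 0.02 -0.043 0 -32 0 1; 0.1086 0.0245 -0.0426 0.2 -40 -0.3 1"

```text
clock: 7.45
position: [0.439, -0.2118, 0.2811]
ee_rot: [-0.039, 0.952, 0.084, 0.292]
contact_force: [0.5, -0.0, -0.8]
width: -0.0
gripper_force: 0.0
```

servo_tool --series "0 0 0 0 -8 0 1; 0 0 0 0 -16 0 1; 0 0 0 0 -20 0 1; 0 0 0 0 -20 0 1"

```text
clock: 7.85
position: [0.4416, -0.2109, 0.2798]
ee_rot: [-0.025, 0.988, 0.093, 0.124]
contact_force: [-0.1, 0.8, -0.4]
width: -0.0001
gripper_force: 0.0
```

```bash

python3 - <<'E'
from kin import *
np.set_printoptions(suppress=True)
p,_=fit(); P0,R0,s=now(); q0=s["qpos"]; print(s["clock"],P0,R0.as_matrix()[:,2],q0.round(2))
W=lambda x,y,z:pw(O,[x,y,z])[0]; Rv=tool(O[2],0.0)
show("B",W(-.035,-.120,.24),Rv,P0,R0,q0,p)
E
```

```text
7.85 [ 0.44164145 -0.21086802  0.27981321] [ 0.23997231  0.07170731 -0.96812776] [-0.77  0.01  1.67  0.23  1.34  0.58]
B P [ 0.5885 -0.2181  0.24  ] shift [0.1286 0.0361 0.0733] rot [ -1.7  -14.41   1.75] q [-0.47  0.34  1.32  0.    1.48  0.95] err 0.0 rows 3.0
```

servo_tool --series "0.03 0.01 0.01 -0.5 -5 0.5 1; 0.06 0.018 0.025 -1 -9 1 1; 0.09 0.027 0.045 -1.7 -14.4 1.7 1; 0.1286 0.036 0.0733 -1.7 -14.4 1.7 1; 0.1286 0.036 0.0733 -1.7 -14.4 1.7 1"

```text
clock: 8.35
position: [0.5884, -0.2195, 0.2333]
ee_rot: [-0.003, 0.997, 0.077, -0.003]
contact_force: [-0.7, -0.2, -0.4]
width: 0.0001
gripper_force: 0.0
```

```bash

python3 - <<'E'
from kin import *
import cv2
np.set_printoptions(suppress=True)
p,_=fit(); P0,R0,s=now(); q0=s["qpos"]; print(s["clock"],P0,R0.as_matrix()[:,2],q0.round(2),s["contact_force"])
W=lambda x,y,z:pw(O,[x,y,z])[0]; Rv=tool(O[2],0.0)
show("C",W(-.035,-.120,.13),Rv,P0,R0,q0,p)
out=[]
M=R0.as_matrix()
for n,(u0,v0) in(("top",(280,120)),("scene",(290,120))):
    a=eyes.get_image(n)[v0:v0+110,u0:u0+130,::-1]
    a=cv2.resize(np.ascontiguousarray(a),(520,440),interpolation=cv2.INTER_CUBIC)
    for z in(0,-.025,-.05):
        q=((proj(n,P0+M@np.array([0,0,z]))[0]-[u0,v0]+.5)*4).round().astype(int); cv2.circle(a,tuple(int(i) for i in q),3,(0,255,0),-1)
    out.append(a)
cv2.imwrite("pics/t10.png",cv2.resize(np.hstack(out),(800,338)))
E
```

```text
8.35 [ 0.58840048 -0.21951206  0.23327554] [-0.00552302  0.00535514 -0.99997041] [-0.47  0.35  1.32  0.    1.48  0.95] [-0.67811686 -0.19206105 -0.35084944]
C P [ 0.5885 -0.2181  0.13  ] shift [ 0.0008 -0.0007  0.1033] rot [-0.35  0.26 -0.15] q [-0.47  0.4   1.5  -0.    1.24  0.95] err 0.0 rows 2.1
```

View pics/t10.png

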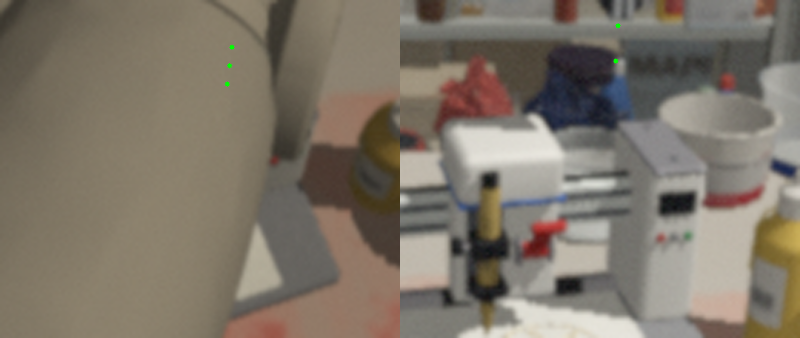

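The lever is up: in the scene half the red bar is at (545,235). The arm covers the head in the top half, and the gripper isn't visible where I expected it in the scene half, at (616,60). That was my tenth picture, so I'll check numerically where the gripper shows.

```bash

python3 - <<'E'
from kin import *
import cv2
b=cv2.imread("pics/scene0.png")
a=eyes.get_image("scene")[:,:,::-1]; d=np.abs(a.astype(int)-b).sum(2)
d=cv2.resize(d.astype(np.float32),(80,50),interpolation=cv2.INTER_AREA)
g=cv2.resize(a.sum(2).astype(np.float32),(80,50),interpolation=cv2.INTER_AREA)
for v in range(50): print('%3d'%(v*8),''.join(('#' if g[v,u]<180 else 'o') if d[v,u]>60 else '.' for u in range(80)))
s=manip.get_state(); P=s["position"];M=q2R(s["ee_rot"])
for z in(0,-.1,-.2,-.393): print(z,proj("scene",P+M[:,2]*z),proj("top",P+M[:,2]*z))
E
```

```text
0 ..........ooooooooo..............ooooo.ooo....ooo...............................
  8 ...........oooooooo..............o.ooo.o.o...oooo...............................
 16 ...........oooooooo..............o.ooo.oo..ooooo................................
 24 ...........oooooooo..............oo..ooooo..##ooo...............................
 32 ...........oooooo...............ooo..o..o....o.o................................
 40 ...........ooooooo................oo.oooo..#####o...............................
 48 .......o....oooooo...............oooooooo..#####o...............................
 56 .......o.......o................ooooooooo..#####................................
 64 .......o.ooooooooo....................oo...#####................................
 72 .......o.o.ooooooo............o..ooooo##..o#####o...............................
 80 .......o.o.ooooooo............o..oooooo#.o#o#####o..............................
 88 .......o.ooooooooo............o...o..oo#..oo####o...............................
 96 .......o..oooooooo............o..ooooo.....#####..............................
[... 2706 characters left out ...]
................
360 ooooo..............o............................................................
368 oo.ooo..........................................................................
376 ...ooo....oo....................................................................
384 ooooooo..ooo.....o..............................................................
392 ooooooo..oo......o..................oo..........................................
0 [[360.73710622 137.49805241]] [[354.62619215 147.33788256]]
-0.1 [[364.09661973  89.60038483]] [[358.19164723 121.9948016 ]]
-0.2 [[367.84763925  36.12088999]] [[362.73617121  89.69254665]]
-0.393 [[376.47967757 -86.94886408]] [[376.30760795  -6.77256427]]
```

The fingertips do show in the scene view at about (360,126). Predicted was (361,137), so the real closed tip is consistently about 23 mm behind the TCP. I'll go down beside the head.

servo_tool --series "0 0 0.04 0 0 0 1; 0 0 0.08 0 0 0 1; 0 0 0.105 -0.3 0.3 0 1; 0 0 0.105 -0.3 0.3 0 1"

```text
clock: 8.9
position: [0.5805, -0.2209, 0.133]
ee_rot: [0.001, 0.997, 0.074, -0.0]
contact_force: [-1.0, 0.5, -0.9]
width: 0.0003
gripper_force: 0.0
```

servo_tool --series "0 -0.006 0 0 0 0 1; 0 -0.013 0 0 0 0 1; 0 -0.02 0 0 0 0 1; 0 -0.02 0 0 0 0 1"

```text
clock: 9.3
position: [0.5826, -0.2014, 0.1371]
ee_rot: [0.004, 0.997, 0.075, 0.004]
contact_force: [0.6, 0.5, -0.7]
width: 0.0001
gripper_force: 0.0
```

servo_tool --series "0 0 0.008 0 0 0 1; 0 -0.005 0.008 0 0 0 1; 0 -0.01 0.008 0 0 0 1; 0 -0.015 0.008 0 0 0 1; 0 -0.02 0.008 0 0 0 1"

```text
clock: 9.8
position: [0.579, -0.1827, 0.1271]
ee_rot: [0.004, 0.997, 0.075, 0.003]
contact_force: [0.5, -2.6, -0.9]
width: 0.0001
gripper_force: 1.1
```

```bash
cat > chk.py <<'E'
from kin import *
s=manip.get_state(); P=s["position"]; c,sn=np.cos(O[2]),np.sin(O[2]); d=P[:2]-O[:2]
print(s["clock"],P.round(4),"plotter xy",(c*d[0]+sn*d[1]).round(4),(-sn*d[0]+c*d[1]).round(4),s["contact_force"].round(1),s["qpos"].round(2))
a=eyes.get_image("scene").astype(int); r,g,b=a[...,0],a[...,1],a[...,2]
m=(r>g+55)&(r>b+55); m[:185]=0;m[225:]=0;m[:,:230]=0;m[:,358:]=0
v,u=np.nonzero(m); print("red",len(u),u.min(),u.max(),v.min(),v.max(),u.mean().round(1),v.mean().round(1)) if len(u) else print("no red")
E
python3 chk.py
```

```text
9.8 [ 0.579  -0.1827  0.1271] plotter xy -0.0388 -0.0836 [ 0.5 -2.6 -0.9] [-0.42  0.37  1.56 -0.    1.21  1.  ]
red 84 324 337 192 203 329.5 197.3
```

servo_tool --series "0 -0.012 0 0 0 0 1; 0 -0.027 0 0 0 0 1; 0 -0.043 0 0 0 0 1; 0 -0.059 0 0 0 0 1; 0 -0.073 0 0 0 0 1"

```text
clock: 10.35
position: [0.5679, -0.1087, 0.1271]
ee_rot: [0.003, 0.997, 0.075, 0.003]
contact_force: [-0.5, -3.5, 0.3]
width: -0.0001
gripper_force: 1.2
```

```bash
python3 chk.py
```

```text
10.35 [ 0.5679 -0.1087  0.1271] plotter xy -0.0382 -0.0087 [-0.5 -3.5  0.3] [-0.31  0.33  1.62 -0.    1.18  1.11]
red 91 290 301 195 206 295.1 200.4
```

servo_tool --series "0 -0.012 0 0 0 0 1; 0 -0.026 0 0 0 0 1; 0 -0.04 0 0 0 0 1; 0 -0.052 0 0 0 0 1; 0 -0.06 0 0 0 0 1"

```text
clock: 10.9
position: [0.5593, -0.0499, 0.1265]
ee_rot: [0.003, 0.997, 0.075, 0.003]
contact_force: [-0.3, -2.0, 1.0]
width: -0.0002
gripper_force: 1.1
```

servo_tool --series "0 -0.003 0 0 0 0 1; 0 -0.006 0 0 0 0 1; 0 -0.009 0 0 0 0 1; 0 -0.012 0 0 0 0 1"

```text
clock: 11.3
position: [0.5579, -0.0407, 0.1264]
ee_rot: [0.005, 0.997, 0.075, 0.003]
contact_force: [0.4, -8.9, 1.1]
width: -0.0001
gripper_force: 4.4
```

```bash
python3 chk.py
```

```text
11.3 [ 0.5579 -0.0407  0.1264] plotter xy -0.0374 0.06 [ 0.4 -8.9  1.1] [-0.19  0.3   1.67 -0.01  1.17  1.23]
red 96 257 267 198 209 261.9 203.0
```

Catch resistance felt at 9 N; continuing gently.

servo_tool --series "0 -0.003 0 0 0 0 1; 0 -0.006 0 0 0 0 1; 0 -0.008 0 0 0 0 1; 0 -0.008 0 0 0 0 1"

```text
clock: 11.75
position: [0.5561, -0.0305, 0.1259]
ee_rot: [0.002, 0.997, 0.075, 0.003]
contact_force: [0.3, -0.1, 0.5]
width: -0.0002
gripper_force: 0.0
```

```bash
python3 chk.py
```

```text
11.75 [ 0.5561 -0.0305  0.1259] plotter xy -0.0375 0.0704 [ 0.3 -0.1  0.5] [-0.18  0.3   1.67 -0.    1.17  1.25]
red 93 251 261 199 209 255.7 203.6
```

servo_tool --series "0 -0.002 0 0 0 0 1; 0 -0.003 0 0 0 0 1; 0 -0.004 0 0 0 0 1; 0 -0.004 0 0 0 0 1"

```text
clock: 12.2
position: [0.5559, -0.0285, 0.126]
ee_rot: [0.004, 0.997, 0.075, 0.003]
contact_force: [0.9, -5.0, -1.1]
width: 0.0001
gripper_force: 2.3
```

```bash
python3 chk.py
```

```text
12.2 [ 0.5559 -0.0285  0.126 ] plotter xy -0.0374 0.0724 [ 0.9 -5.  -1.1] [-0.17  0.3   1.67 -0.01  1.16  1.25]
red 92 251 261 199 209 255.7 203.6
```

```bash

python3 - <<'E'
from kin import *
np.set_printoptions(suppress=True)
p,_=fit(); P0,R0,s=now(); q0=s["qpos"]
W=lambda x,y,z:pw(O,[x,y,z])[0]; Rv=tool(O[2],0.0); 
for tilt in(45,60):
  Rt=tool(O[2],np.radians(tilt)); M=Rt.as_matrix()
  bar=W(-.0845,.1035-.005,.133)
  H=bar+.0155*M[:,0]+.027*M[:,2]+[0,0,.014]
  A=W(-.0374,.055,.126); B=A+[0,0,.15]; C=W(-.20,.08,.30)
  q=show("A",A,R0,P0,R0,q0,p); q=show("B",B,R0,A,R0,q,p); q=show("C",C,R0,B,R0,q,p)
  q=show("C2",C,Rt,C,R0,q,p); q=show("pre",H-.08*M[:,2],Rt,C,Rt,q,p); q=show("H",H,Rt,H-.08*M[:,2],Rt,q,p)
  q=show("down",H+W(-.014,0,-.061)-W(0,0,0),Rt,H,Rt,q,p)
E
```

```text
A P [ 0.5586 -0.0457  0.126 ] shift [0.0001 0.0174 0.0002] rot [0. 0. 0.] q [-0.2   0.3   1.66 -0.01  1.17  1.22] err 0.0 rows 0.3
B P [ 0.5586 -0.0457  0.276 ] shift [ 0.0007  0.0013 -0.15  ] rot [0. 0. 0.] q [-0.2   0.22  1.41 -0.01  1.51  1.22] err 0.0 rows 3.0
C P [ 0.3941 -0.0465  0.3   ] shift [-0.1627 -0.0236 -0.025 ] rot [0. 0. 0.] q [-0.29 -0.05  1.65 -0.01  1.53  1.13] err 0.0 rows 3.3
C2 P [ 0.3941 -0.0465  0.3   ] shift [0. 0. 0.] rot [ 0.65 44.72 -0.2 ] q [-1.13 -0.45  2.18  0.79  1.26  0.09] err 0.0 rows 5.2
pre P [ 0.4791 -0.0142  0.1954] shift [-0.011  -0.0185  0.1369] rot [0. 0. 0.] q [-0.61 -0.19  2.34  1.01  0.62  0.06] err 0.0 rows 2.8
H P [ 0.535  -0.0054  0.1389] shift [0.   0.   0.08] rot [0. 0. 0.] q [-0.45  0.02  2.37  1.43  0.42 -0.3 ] err 0.0 rows 1.6
down P [ 0.5211 -0.0076  0.0779] shift [-0.053   0.      0.0332] rot [0. 0. 0.] q [-0.48  0.16  2.5   1.97  0.48 -0.93] err 0.0 rows 1.3
A P [ 0.5586 -0.0457  0.126 ] shift [0.0001 0.0174 0.0002] rot [0. 0. 0.] q [-0.2   0.3   1.66 -0.01  1.17  1.22] err 0.0 rows 0.3
B P [ 0.5586 -0.0457  0.276 ] shift [ 0.0007  0.0013 -0.15  ] rot [0. 0. 0.] q [-0.2   0.22  1.41 -0.01  1.51  1.22] err 0.0 rows 3.0
C P [ 0.3941 -0.0465  0.3   ] shift [-0.1627 -0.0236 -0.025 ] rot [0. 0. 0.] q [-0.29 -0.05  1.65 -0.01  1.53  1.13] err 0.0 rows 3.3
C2 P [ 0.3941 -0.0465  0.3   ] shift [0. 0. 0.] rot [ 0.68 59.72 -0.12] q [-1.69 -0.46  2.39  0.99  1.62 -0.45] err 0.0 rows 7.0
pre P [ 0.4676 -0.0161  0.1869] shift [-0.0593 -0.0185  0.1235] rot [0. 0. 0.] q [-0.97 -0.1   2.63  1.59  0.9  -0.85] err 0.0 rows 2.8
H P [ 0.536  -0.0052  0.1469] shift [0.   0.   0.08] rot [0. 0. 0.] q [-0.63  0.16  2.61  2.14  0.81 -1.21] err 0.0 rows 1.6
down P [ 0.5222 -0.0074  0.0859] shift [-0.0598 -0.      0.0184] rot [0. 0. 0.] q [-0.66  0.37  2.7   2.26  0.96 -1.5 ] err 0.05 rows 1.3
```

servo_tool --series "0 0.018 0 0 0 0 1; 0 0.019 -0.045 0 0 0 1; 0 0.019 -0.09 0 0 0 1; 0 0.019 -0.13 0 0 0 1; 0 0.019 -0.15 0 0 0 1"

```text
clock: 12.75
position: [0.5591, -0.0445, 0.2807]
ee_rot: [0.003, 0.997, 0.075, 0.006]
contact_force: [0.5, 0.9, -1.0]
width: -0.0002
gripper_force: 0.0
```

servo_tool --series "-0.04 -0.006 -0.01 0 0 0 1; -0.085 -0.012 -0.02 0 0 0 1; -0.13 -0.018 -0.025 0 0 0 1; -0.163 -0.024 -0.025 0 0 0 1; -0.163 -0.024 -0.025 0 0 0 1"

```text
clock: 13.25
position: [0.3886, -0.0441, 0.3011]
ee_rot: [0.002, 0.997, 0.075, 0.003]
contact_force: [0.1, 0.2, 0.5]
width: -0.0001
gripper_force: 0.0
```

servo_tool --series "0 0 0 0 8 0 1; 0 0 0 0 16 0 1; 0 0 0 0.3 24 0 1; 0 0 0 0.5 32 0 1; 0 0 0 0.6 40 -0.2 1"

```text
clock: 13.75
position: [0.3916, -0.0435, 0.2999]
ee_rot: [-0.029, 0.941, 0.075, 0.328]
contact_force: [-1.7, -1.1, -1.3]
width: 0.0003
gripper_force: 0.0
```

```bash
cat > tgt.py <<'E'
from kin import *
np.set_printoptions(suppress=True)
p,_=fit(); P0,R0,s=now(); q0=s["qpos"]; print(s["clock"],P0,R0.as_matrix()[:,2],q0.round(2),s["contact_force"])
W=lambda x,y,z:pw(O,[x,y,z])[0]
Rt=tool(O[2],np.radians(45)); M=Rt.as_matrix()
bar=W(-.0845,.1035-.005,.133)
H=bar+.0155*M[:,0]+.027*M[:,2]+[0,0,.014]
q=show("pre",H-.08*M[:,2],Rt,P0,R0,q0,p); q=show("H",H,Rt,P0,R0,q,p)
E
python3 tgt.py; python3 chk.py
```

```text
13.75 [ 0.39155828 -0.04350192  0.29990855] [ 0.61247571  0.10363374 -0.78366674] [-0.92 -0.42  2.09  0.63  1.19  0.33] [-1.66652629 -1.05263649 -1.27021954]
pre P [ 0.4791 -0.0142  0.1954] shift [ 0.0064 -0.0143  0.1385] rot [-0.35  6.6  -0.09] q [-0.61 -0.19  2.34  1.01  0.62  0.06] err 0.0 rows 2.8
H P [ 0.535  -0.0054  0.1389] shift [ 0.0156 -0.0138  0.218 ] rot [-0.35  6.6  -0.09] q [-0.45  0.02  2.37  1.43  0.42 -0.3 ] err 0.0 rows 4.4
13.75 [ 0.3916 -0.0435  0.2999] plotter xy -0.2021 0.0833 [-1.7 -1.1 -1.3] [-0.92 -0.42  2.09  0.63  1.19  0.33]
red 92 251 261 199 209 255.7 203.6
```

```bash

python3 - <<'E'
from kin import *
W=lambda x,y,z:pw(O,[x,y,z])[0]
b=W(-.0845,.1035,.133); print(b,proj("scene",b),proj("top",b))
for n,(u0,v0) in(("scene",(245,190)),("top",(230,195))):
    a=eyes.get_image(n)[v0:v0+35,u0:u0+50].astype(int); r,g,bb=a[...,0],a[...,1],a[...,2]
    print(n)
    for i in range(35):
        l=''.join('R' if r[i,j]>g[i,j]+50 else '#' if a[i,j].sum()<180 else '.' for j in range(50))
        if 'R' in l: print(v0+i,l)
E
```

```text
[ 0.50450307 -0.00514484  0.133     ] [[257.17416937 200.83848195]] [[260.30113694 219.84843998]]
scene
199 ......RRRRRRRRRRR.................................
200 ......RRRRRRRRRRR.................................
201 ......RRRRRRRRRRR.................................
202 ......RRRRRRRRRR..................................
203 ........RRRRRR....................................
204 .........RRRRR....................................
205 .......RRRRRRR....................................
206 .......RRRRRRRR...................................
207 .......RRRRRRRR...................................
208 .......RRRRRRRR...................................
209 .......RRRRRRRR...................................
top
208 ...........................RRRR...................
209 .........................RRRRRR...................
210 .......###..............RRRRRRRR..................
211 .....######.............RRRRRRR...................
212 .....#######..###.......RRRRRRR...................
213 .....######..#####......##RRRRR...................
214 .....#####....#####....###RRRRR...................
215 ....#####.....#####.......#RRRRR..................
216 ....#####......####........RRRRR..................
217 .....#####.....#####.......RRRRRRR................
218 .##..######....#####.......RRRRRRRR...............
219 ####.#######..######......RRRRRRRRR...............
220 ####..##############.....RRRRRRRRR................
221 ###...###############.#..RRRRRR...................
222 ####..###################RRR......................
```

servo_tool --series "0 -0.004 0.035 0 2 0 1; 0.002 -0.008 0.075 0 4 0 1; 0.005 -0.012 0.11 -0.2 6 0 1; 0.0064 -0.0143 0.1385 -0.35 6.6 0 1; 0.0064 -0.0143 0.1385 -0.35 6.6 0 1"

```text
clock: 14.4
position: [0.4793, -0.0106, 0.1914]
ee_rot: [-0.035, 0.923, 0.074, 0.375]
contact_force: [0.0, 1.0, -0.8]
width: -0.0002
gripper_force: 0.0
```

```bash
python3 tgt.py
```

```text
14.4 [ 0.47932298 -0.0105723   0.1913543 ] [ 0.68805895  0.12084216 -0.71552223] [-0.6  -0.18  2.34  0.99  0.62  0.08] [ 0.02717937  1.00145559 -0.81036271]
pre P [ 0.4791 -0.0142  0.1954] shift [ 0.0023  0.0035 -0.0035] rot [-0.65  0.69 -0.14] q [-0.61 -0.19  2.34  1.01  0.62  0.06] err 0.0 rows 0.1
H P [ 0.535  -0.0054  0.1389] shift [0.0033 0.0045 0.0765] rot [-0.65  0.69 -0.14] q [-0.45  0.02  2.37  1.43  0.42 -0.3 ] err 0.0 rows 1.5
```

servo_tool --series "0.003 0.004 0.02 -0.5 0.7 0 1; 0.003 0.0045 0.045 -0.6 0.7 0 1; 0.0033 0.0045 0.065 -0.6 0.7 0 1; 0.0033 0.0045 0.0765 -0.6 0.7 0 1; 0.0033 0.0045 0.0765 -0.6 0.7 0 1"

```text
clock: 14.9
position: [0.537, -0.0089, 0.1426]
ee_rot: [-0.028, 0.92, 0.071, 0.385]
contact_force: [0.2, 0.9, 0.8]
width: 0.0004
gripper_force: 0.0
```

```bash
python3 tgt.py; python3 - <<'E'
from kin import *
n,(u0,v0)="top",(225,190)
a=eyes.get_image(n)[v0:v0+50,u0:u0+60].astype(int); r,g,bb=a[...,0],a[...,1],a[...,2]
for i in range(50): print(v0+i,''.join('R' if r[i,j]>g[i,j]+50 else '#' if a[i,j].sum()<180 else '+' if a[i,j].sum()<280 else '.' for j in range(60)))
s=manip.get_state(); P=s["position"]; M=q2R(s["ee_rot"]); print(proj("top",P-.023*M[:,2]))
E
```

```text
14.9 [ 0.53699795 -0.00892474  0.14258376] [ 0.70373486  0.10629878 -0.70246553] [-0.46  0.02  2.37  1.43  0.42 -0.3 ] [0.24480814 0.92846405 0.78307981]
pre P [ 0.4791 -0.0142  0.1954] shift [-0.0031 -0.0034 -0.0784] rot [ 0.31 -0.37 -0.13] q [-0.61 -0.19  2.34  1.01  0.62  0.06] err 0.0 rows 1.6
H P [ 0.535  -0.0054  0.1389] shift [-0.0037 -0.0038  0.0016] rot [ 0.31 -0.37 -0.13] q [-0.45  0.02  2.37  1.43  0.42 -0.3 ] err 0.0 rows 0.1
190 ...................................+++++########............
191 ...................................+++#########+............
192 ...................................++++#########+...........
193 ....................................+.++########+...........
194 .......................................+######++............
195 .......................................+###++...............
196 ........................................++..................
197 ............................................................
198 ............................................................
199 ............................................................
200 ....
[... 1921 characters left out ...]
####################
230 +###########################################################
231 +###########################################################
232 +###########################################################
233 ++##########################################################
234 ++##########################################################
235 ++###++########################################++++#########
236 ++###++###################################+++#+++++++#+#####
237 +++#+++#################################++++########++++####
238 +++#+++#################################+###################
239 +++##############################################+++++######
[[260.59496417 208.6164485 ]]
```

The fingertip edge is at (260,207) in the top view, as predicted, and sits over the bar. I'll press down in stages.

servo_tool --series "-0.005 -0.003 0.005 0 0 0 1; -0.01 -0.003 0.01 0 0 0 1; -0.018 -0.003 0.013 0 0 0 1; -0.026 -0.003 0.016 0 0 0 1"

```text
clock: 15.35
position: [0.5285, -0.0089, 0.1156]
ee_rot: [-0.026, 0.919, 0.069, 0.387]
contact_force: [0.3, 0.6, 6.1]
width: -0.0001
gripper_force: 3.1
```

```bash
python3 chk.py
```

```text
15.35 [ 0.5285 -0.0089  0.1156] plotter xy -0.0614 0.096 [0.3 0.6 6.1] [-0.47  0.07  2.44  1.71  0.43 -0.61]
red 45 252 261 204 209 256.0 206.6
```

Contact at 6 N upward on the lever; continuing down.

servo_tool --series "-0.007 0 0.004 0 0 0 1; -0.014 0 0.008 0 0 0 1; -0.02 0 0.012 0 0 0 1; -0.02 0 0.012 0 0 0 1"

```text
clock: 15.8
position: [0.522, -0.0097, 0.0902]
ee_rot: [-0.027, 0.92, 0.069, 0.385]
contact_force: [0.5, -0.1, 0.5]
width: 0.0002
gripper_force: 0.0
```

```bash
python3 chk.py
```

```text
15.8 [ 0.522  -0.0097  0.0902] plotter xy -0.0679 0.0962 [ 0.5 -0.1  0.5] [-0.48  0.13  2.49  1.91  0.46 -0.85]
red 68 253 263 210 223 256.8 218.0
```

servo_tool --series "-0.004 0 0.004 0 0 0 1; -0.007 0 0.007 0 0 0 1; -0.007 0 0.007 0 0 0 1"

```text
clock: 16.15
position: [0.5231, -0.01, 0.0812]
ee_rot: [-0.027, 0.92, 0.069, 0.386]
contact_force: [-0.1, -0.2, 3.7]
width: 0.0
gripper_force: 1.6
```

```bash
python3 chk.py
```

```text
16.15 [ 0.5231 -0.01    0.0812] plotter xy -0.0669 0.0958 [-0.1 -0.2  3.7] [-0.48  0.16  2.5   2.    0.48 -0.95]
red 34 253 262 214 223 256.6 220.2
```

servo_tool --series "-0.002 0 0.002 0 0 0 1; -0.003 0 0.003 0 0 0 1; -0.003 0 0.003 0 0 0 1"

```text
clock: 16.5
position: [0.5249, -0.0098, 0.0795]
ee_rot: [-0.027, 0.918, 0.069, 0.389]
contact_force: [-5.4, -0.7, 18.4]
width: 0.0002
gripper_force: 8.9
```

servo_tool --series "0.012 0 -0.005 0 0 0 1; 0.015 0 -0.04 0 0 0 1; 0.015 0 -0.085 0 0 0 1; 0.015 0 -0.13 0 0 0 1; 0.015 0 -0.15 0 0 0 1"

```text
clock: 17.0
position: [0.4407, -0.021, 0.183]
ee_rot: [-0.028, 0.919, 0.071, 0.387]
contact_force: [1.1, -0.6, 2.6]
width: 0.0001
gripper_force: 0.0
```

```bash
python3 chk.py; python3 - <<'E'
from kin import *
W=lambda x,y,z:pw(O,[x,y,z])[0]
b=W(-.098,.1035,.092); print(proj("scene",b),proj("top",b))
for n,(u0,v0) in(("scene",(245,190)),("top",(230,195))):
    a=eyes.get_image(n)[v0:v0+45,u0:u0+50].astype(int); r,g,bb=a[...,0],a[...,1],a[...,2]
    print(n)
    for i in range(45):
        l=''.join('R' if r[i,j]>g[i,j]+50 else '#' if a[i,j].sum()<180 else '.' for j in range(50))
        if 'R' in l: print(v0+i,l)
E
```

```text
17.0 [ 0.4407 -0.021   0.183 ] plotter xy -0.15 0.0978 [ 1.1 -0.6  2.6] [-0.78 -0.24  2.42  1.05  0.72 -0.1 ]
red 154 251 263 205 223 256.5 214.1
[[258.7605229 221.6075062]] [[264.68640691 230.74789318]]
scene
205 .......RRRRRRRR...................................
206 ......RRRRRRRRR...................................
207 ......RRRRRRRRRR..................................
208 ......RRRRRRRRRR..................................
209 .......RRRRRRRRR..................................
210 .......RRRRRRRR...................................
211 ........RRRRRRR...................................
212 ........RRRRRRR...................................
213 ........RRRRRRR...................................
214 ........RRRRRRRR..................................
215 .........RRRRRRR..................................
216 .........RRRRRRR..................................
217 .........RRRRRRR..................................
218 .........RRRRRRR.....#######......................
219 .........RRRRRRRR.....#######.....................
220 ........RRRRRRRRRRR...#######.....................
221 ......
[... 888 characters left out ...]
#############.....RRRRRRR...............
222 #####..#################.....RRRRRR...............
223 .####..#################.....RRRRRR...............
224 .####..##################....RRRRRRR..............
225 .########################.....RRRRRR..............
226 ..#######################.....RRRRRR..............
227 ..#######################.....RRRRRRR.............
228 ...#######################.....RRRRRR.............
229 .#########################.....RRRRRRRR...........
230 ##########################.....RRRRRRRR...........
231 ..#########################...RRRRRRRRR...........
232 ..#####.....###############...RRRRRRR.............
233 ...##.......###############...RRRR................
```

The bar is at the predicted down and home position in both views, and the robot is clear. I'll let it settle, then hand in.

servo_tool --series "0 0 -0.03 0 0 0 1; 0 0 -0.03 0 0 0 1; 0 0 -0.03 0 0 0 1"

```text
clock: 17.45
position: [0.4212, -0.0248, 0.2033]
ee_rot: [-0.028, 0.918, 0.069, 0.389]
contact_force: [-0.4, -0.3, 0.5]
width: -0.0004
gripper_force: 0.0
```

```bash
python3 chk.py; python3 -c "
from rig import manip
print(manip.sign_off())"
```

```text
17.45 [ 0.4212 -0.0248  0.2033] plotter xy -0.1698 0.0971 [-0.4 -0.3  0.5] [-0.9  -0.32  2.4   0.96  0.86 -0.06]
red 155 251 263 205 223 256.5 214.1
the job is handed in; nothing more can be done
None
```

I flipped the lever up, slid the head left until the catch snapped it home, and pressed the lever back down; I handed the job in at about 17.5 s with the robot clear, but no verdict came back, so the final state is confirmed only by the camera and force readings.

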